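# Hardness check of a guide strip: reference block first, then two ringed spots

### The arm

A 6-joint arm with a two-finger parallel gripper is mounted at the origin on a cart in front of the work surface, level with it; the furniture and walls round the work are solid. World frame = base frame: x ahead of the robot, y to its left, z up, the work surface at z = 0. Lengths are in m, angles in rad, forces in N, time in s.
With the tool pointing down it reaches from about 0.275 to 1 m from the base axis. Payload 8.4 kg.
Tool frame: the origin (TCP) lies on the centre line of the jaws, within the pads' length; the fingertips stand 17 mm ahead of it and the grasp point (between the pads) lies 2 mm behind it (bot.tcp_to_tips is the y of the fingertips in the tool frame, in m); y points along the fingers, z is the direction in which the jaws open and shut, and the axes are right-handed (so a half turn about y gives the same grasp; the last joint's range is limited). The gripper opens to 85 mm and grips with 20 to 120 N. Pads are 22 mm wide; open, the fingers measure 114 mm over their backs; the gripper's body (76 mm by 85 mm) begins 54 mm behind the grasp point. The pads swing forward as they close: fully open they stand 13 mm farther back than shut.
Start: joints at [-1.323, 0.353, 1.633, -0, 1.155, -0.002], TCP at [0.155, -0.606, 0.248] pointing down, gripper open.
Joint ranges: [-2.63, 2.63], [-0.92, 2.1], [0.06, 2.66], [-1.3, 4.44], [0, 2.69], [-3.02, 3.02]. Speed limits (rad/s): [2.22, 2.22, 2.79, 3.14, 3.14, 3.14].

### API

Orientations are given as a unit quaternion [x, y, z, w].
In Python, from workcell import bot, hand, kinematics, get_obs, vision, hand_in gives the robot as it stands. The module is installed in compiled form; this text tells all that it offers. Calls block until the motion is done:
- bot.reach(position, orientation): joint-space move of the TCP to a pose.
- bot.servo_line(position, ori=None, velocity=0.15): straight line of the TCP; ori=None keeps the orientation; velocity is the mean speed in m/s.
- bot.goto_joints(angles): joint-space move.
- hand.move_gripper(opening, strength=None): finger opening in m; strength is the grip in N (None keeps the last); returns when the fingers have stopped.
- bot.dwell(seconds).
- kinematics.solve_ik(position, orientation): joint angles nearest the present ones, or None.
- get_obs(): the state.
- vision.read_camera(name): name is "scene" or "top" or "wrist"; returns a dict with "frame" (420x560x3 uint8, red, green, blue), "intrinsics" (3x3 intrinsics, pixels), "view" (4x4, takes a point from world to camera coordinates). Camera axes: x right, y down, z forward; pixel columns grow to the right and rows downward; lengths in m; the calibration is good to about 2 mm. The wrist camera is an equidistant fisheye: a pixel r from the principal point sees the ray r / f radians off the axis. A picture is of the moment at which its call begins. There is no depth.
A pose or a line that the arm cannot do raises bot.IKError and nothing moves.
- hand_in(): hands the job in, once; it reports no verdict.
The state is a dict: "time_s": time; "joint_pos": joint angles; "joint_vel": joint speeds; "joint_efforts": joint torques, N m; "position": TCP position; "orientation": TCP orientation; "wrist_force": force on the tool from outside, world axes, zero at the start; "ft_torque": the same for the moment, N m; "gripper_width": finger opening in m.
Only numpy, scipy, OpenCV 4.12 (cv2) and the standard library are available. Lean on these libraries where they do the work, as an engineer would, in place of code of your own. Each camera call takes 0.05 s, during which the arm holds its last target.

### The job

Check the hardness of the guide strip with the cordless probe that hangs in its stand. Prove the probe on the round reference block first, then measure the strip inside the yellow ring and after that inside the red ring: each time hold the probe upright and press gently until its sprung tip has gone in about half its travel, hold still for about half a second, and lift clear; do not jab, and do not shove the block or the strip along the bench. Finally hang the probe back in its stand, by its collar in the fork.

Things in the scene. Friction and masses are not known exactly. Their poses are not given: they have to be found in the camera images.
- probe: cordless pen-shaped hardness probe, 0.175 kg, 166 mm long, hangs upright in the stand. Origin: centre of the underside of its aluminium collar (38 mm diameter, 6 mm thick); own z up along it. Above: round black grip, 28 mm diameter, from 6 to 70 mm. Below: steel shank, 18 mm diameter, to 62 mm below the origin, then a cone to 9 mm diameter at 87 mm; the free tip ends 96 mm below
- probe_grip (a point): middle of the probe's black grip, on its axis, 36 mm above the body origin: grip here from above
- probe_tip (a point): rounded end (5 mm diameter) of the sprung tip, which sticks 9 mm out of the cone when free
- plunger (a joint): travel of the probe's sprung tip into the probe, m: 0 free (out), 0.006 stop. It starts to move at about 4 N and reaches the stop at about 10 N; about half its travel takes 7 N
- stand: bench stand, fixed, place and yaw vary. Origin: on the bench below the middle of the fork seat. Aluminium fork, 8 mm thick, top face 118 mm up; two prongs with a 26 mm gap, open to own -x, closed at own x +16 mm, carry the collar; a 4 mm lip on the prong ends (x -33 to -28 mm): lift before taking out. Blue foot 12 mm high, x -46 to 70, y +-45 mm. Nothing above 122 mm
- ref_block: round hardness reference block, bright steel with a blue band round its side, 64 mm diameter, 16 mm high, 0.4 kg, loose on the bench. Origin: centre of its underside. It and the stand may change sides
- ref_face (a point): centre of the block's top face, 16 mm above the bench. Any point of the top within 25 mm of it is good
- guide_strip: dark hardened steel guide strip, 170 x 40 x 16 mm (own x, y, z), 0.75 kg, loose on the bench, any yaw. Origin: centre of its underside. Three 8.5 mm screw holes on its centre line (at x = -72, 0, +72 mm) and two bright ground test spots. A tall funnel hopper stands fixed behind it and reaches forward to about x = 0.50 at y = -0.15: pass in front of that corner, nearer the base
- yellow_spot (a point): centre of the test spot in the yellow paint ring, on the strip's top face, 40 mm to own +x of the strip's middle. The ring is 14 mm across inside, 22 mm outside
- red_spot (a point): centre of the test spot in the red paint ring, on the strip's top face, 40 mm to own -x of the strip's middle. The ring is 14 mm across inside, 22 mm outside

How it is judged:
On the way, in this order (a step that is already met when the one before it is completed fails the run):
1. the upright probe's tip is pressed at least 2 mm in on the top of the reference block, within 25 mm of its centre, for 0.3 s (value of joint plunger above 0.002 m and contact force between probe and ref_block above 2.5 N and horizontal distance between probe_tip and ref_face below 0.025 m and distance between probe_tip and ref_face below 0.028 m and angle between probe's own z axis and vertical below 0.17 rad), for 0.3 s.
2. the probe's tip is lifted clear of the reference block, at least 10 mm up (height (world z) of probe_tip above 0.026 m and value of joint plunger below 0.001 m), for 0.05 s.
3. the upright probe's tip is pressed at least 2 mm in on the strip inside the yellow ring (within 7 mm of its centre) for 0.3 s (value of joint plunger above 0.002 m and contact force between probe and guide_strip above 2.5 N and horizontal distance between probe_tip and yellow_spot below 0.007 m and distance between probe_tip and yellow_spot below 0.01 m and angle between probe's own z axis and vertical below 0.17 rad), for 0.3 s.
4. the probe's tip is lifted clear of the yellow-ringed spot, at least 10 mm up (all of step 2), for 0.05 s.
5. the upright probe's tip is pressed at least 2 mm in on the strip inside the red ring (within 7 mm of its centre) for 0.3 s (value of joint plunger above 0.002 m and contact force between probe and guide_strip above 2.5 N and horizontal distance between probe_tip and red_spot below 0.007 m and distance between probe_tip and red_spot below 0.01 m and angle between probe's own z axis and vertical below 0.17 rad), for 0.3 s.
At the end, for the whole second after the job is handed in: the probe hangs at rest in the stand's fork, collar on the prongs (within 15 mm along and 10 mm across the fork, within 5 mm of seated height, upright within 0.12 rad), its tip sprung out; the strip and the block lie flat within 20 mm of where they started (x of probe in the frame of stand between -0.015 and 0.015 m and y of probe in the frame of stand between -0.01 and 0.01 m and z of probe in the frame of stand between 0.114 and 0.123 m and angle between probe's own z axis and vertical below 0.12 rad and linear speed of probe below 0.02 m/s and value of joint plunger below 0.001 m and distance of each of guide_strip, ref_block from where it was at the start of the episode below 0.02 m and angle between each of guide_strip, ref_block's own z axis and vertical below 0.05 rad); the robot touches nothing.
It fails at once if the probe is jabbed into the block or the strip with more than 40 N (contact force between probe and ref_block above 40 N or contact force between probe and guide_strip above 40 N).
It fails at once if the block or the strip is shoved more than 20 mm along the bench (distance of any of ref_block, guide_strip from where it was at the start of the episode above 0.02 m).
It also fails if it takes over 70 s, if anything falls off the work surface, if the arm or the gripper's body presses on something with over 40 N, if the wrist force passes 120 N, or if a joint passes its speed limit or range.

## Working session

There is one attempt and no reset: what is moved stays moved. The work goes in short steps, each a Python script; the robot and the scene stay as the last script left them, time stands still between calls to the robot, and variables do not carry over. Pictures are saved under pics/ and viewed, and the job is handed in when it is done.

```bash
mkdir -p pics; python3 - <<'E'
from workcell import bot, hand, kinematics, get_obs, vision
import cv2,numpy as np
print(get_obs())
for n in ("scene","top","wrist"):
    c=vision.read_camera(n); cv2.imwrite(f"pics/{n}0.png",c["frame"][:,:,::-1]); print(n,c["intrinsics"].tolist(),np.round(c["view"],4).tolist())
E
```

```text
{'time_s': 0.0, 'joint_pos': array([-1.32337453e+00,  3.53643135e-01,  1.63412912e+00,  1.59243303e-05,
        1.15519255e+00, -2.39527271e-03]), 'joint_vel': array([ 2.80303706e-06,  2.20584809e-04, -2.94445243e-05, -1.97118542e-04,
        1.30208000e-03,  5.03173207e-04]), 'joint_efforts': array([-7.49722996e-03, -6.05253839e+01, -3.42063832e+01, -2.55535442e-04,
        9.46454820e-03,  2.02545078e-05]), 'position': array([ 0.15441469, -0.60516326,  0.24756694]), 'orientation': array([-0.08814607,  0.70208   , -0.70111576,  0.08803772]), 'wrist_force': array([ 0.34854122,  0.89458697, -0.73947994]), 'ft_torque': array([ 0.01791416, -0.04997743, -0.00847626]), 'gripper_width': 0.08516592706414898}
scene [[544.0526302647214, 0.0, 268.41240619746816], [0.0, 544.0526302647214, 211.9687430633278], [0.0, 0.0, 1.0]] [[-0.904, -0.4273, -0.0128, 0.4144], [-0.3296, 0.7158, -0.6157, 0.2115], [0.2723, -0.5523, -0.7879, 1.3839], [0.0, 0.0, 0.0, 1.0]]
top [[382.3342903409867, 0.0, 279.089369447851], [0.0, 382.3342903409867, 212.9077198268632], [0.0, 0.0, 1.0]] [[0.0185, -0.9998, 0.0093, -0.0357], [-0.9943, -0.0194, -0.105, 0.4997], [0.1051, -0.0073, -0.9944, 1.0278], [0.0, 0.0, 0.0, 1.0]]
wrist [[325.19226210127806, 0.0, 280.24332082458363], [0.0, 325.19226210127806, 207.3830040335469], [0.0, 0.0, 1.0]] [[0.2459, -0.9693, -0.0011, -0.6235], [-0.928, -0.2358, 0.2885, -0.0368], [-0.2799, -0.07, -0.9575, 0.3787], [0.0, 0.0, 0.0, 1.0]]
```

View pics/scene0.png

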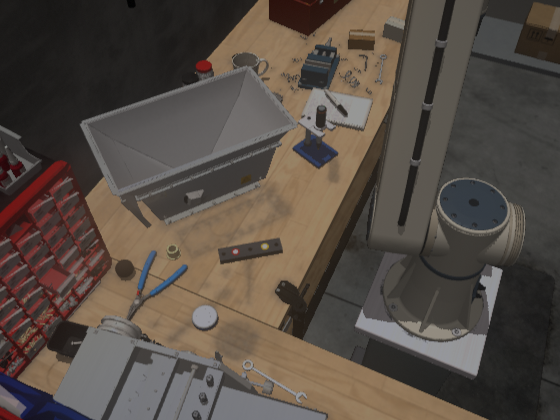

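View pics/top0.png

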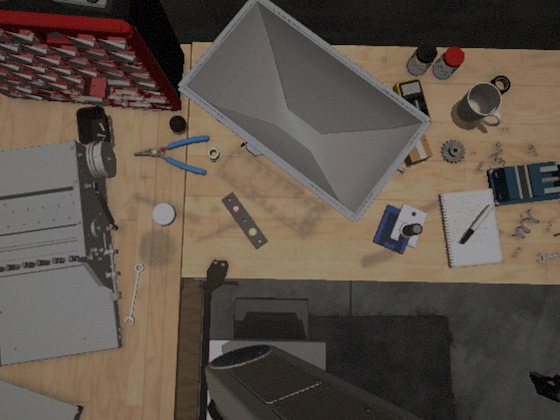

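View pics/wrist0.png

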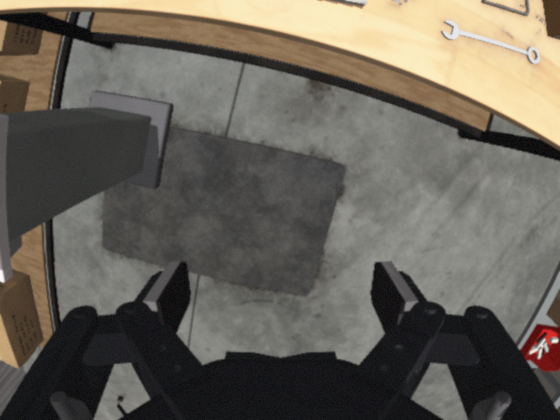

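The scene and top views show the stand with the probe at about (400,228) in top, the strip at (245,221) with red spot (236,209) and yellow spot (253,231), and the block at (164,214). A dark object sits near (217,268). Next I'll measure them.

```bash
cat > h.py <<'E'
from workcell import bot, hand, kinematics, get_obs, vision, hand_in
import cv2,numpy as np
from scipy.spatial.transform import Rotation as R
def rays(c,uv):
    uv=np.atleast_2d(np.asarray(uv,float)); K=c["intrinsics"];V=np.array(c["view"])
    d=np.c_[(uv[:,0]-K[0,2])/K[0,0],(uv[:,1]-K[1,2])/K[1,1],np.ones(len(uv))]
    if c.get("fish"):
        r=np.hypot(d[:,0],d[:,1]);s=np.where(r>1e-9,np.sin(r)/np.maximum(r,1e-9),1)
        d=np.c_[d[:,0]*s,d[:,1]*s,np.cos(r)]
    return -V[:3,:3].T@V[:3,3], d@V[:3,:3]
def onz(c,uv,z):
    o,d=rays(c,uv); return o+d*((z-o[2])/d[:,2])[:,None]
def proj(c,P):
    P=np.atleast_2d(P);V=np.array(c["view"]);K=c["intrinsics"];q=P@V[:3,:3].T+V[:3,3]
    if c.get("fish"):
        r=np.hypot(q[:,0],q[:,1]);t=np.arctan2(r,q[:,2]);q=np.c_[q[:,:2]/np.maximum(r,1e-9)[:,None]*t[:,None],np.ones(len(q))]
    return np.c_[q[:,0]/q[:,2]*K[0,0]+K[0,2],q[:,1]/q[:,2]*K[1,1]+K[1,2]]
def cam(n):
    c=vision.read_camera(n); c["fish"]=n=="wrist"; c["hsv"]=cv2.cvtColor(c["frame"],cv2.COLOR_RGB2HSV); return c
def comps(c,lo,hi,box=None,minA=8):
    m=cv2.inRange(c["hsv"],np.array(lo),np.array(hi))
    if box is not None:
        k=np.zeros_like(m);k[box[1]:box[3],box[0]:box[2]]=1;m*=k
    n,l,s,ce=cv2.connectedComponentsWithStats(m)
    return [(int(s[i,4]),ce[i].round(1).tolist(),s[i,:4].tolist()) for i in range(1,n) if s[i,4]>=minA],l,m
E
python3 - <<'E'
from h import *
for n,boxes in (("top",[(215,185,275,255),(145,195,185,235),(365,195,430,260)]),("scene",[(210,230,290,270),(185,300,225,335),(285,90,345,170)])):
    c=cam(n)
    cs,f,b=boxes
    for nm,lo,hi,bx,z in (("red",(0,90,90),(8,255,255),cs,.016),("red2",(172,90,90),(180,255,255),cs,.016),("yel",(20,90,90),(35,255,255),cs,.016),("dark",(0,0,0),(180,255,75),cs,.016),("blk",(0,0,140),(180,60,255),f,.016),("foot",(105,100,20),(130,255,255),b,.012)):
        r=comps(c,lo,hi,bx)[0]
        for q in r: print(n,nm,q,onz(c,q[1],z)[0].round(4))
    m=comps(c,(105,100,20),(130,255,255),b)[2]
    cn=np.vstack(cv2.findContours(m,0,2)[0])
    print(n,"foot rect",cv2.minAreaRect(cn), [onz(c,p,.012)[0,:2].round(4).tolist() for p in cv2.boxPoints(cv2.minAreaRect(cn))])
    for i,bx in enumerate(boxes):
        im=c["frame"][bx[1]:bx[3],bx[0]:bx[2],::-1]; cv2.imwrite(f"pics/{n}_c{i}.png",cv2.resize(im,None,fx=6,fy=6,interpolation=2))
im=[cv2.resize(cv2.imread(f"pics/{n}_c{i}.png"),(390,290)) for n in("top","scene") for i in (0,2)]
cv2.imwrite("pics/crops.png",np.vstack([np.hstack(im[:2]),np.hstack(im[2:])]))
E
```

```text
top red (34, [235.4, 208.2], [232, 204, 8, 9]) [0.5122 0.0957 0.016 ]
top yel (36, [252.2, 231.6], [248, 227, 9, 9]) [0.4479 0.0472 0.016 ]
top dark (327, [237.9, 214.2], [222, 193, 37, 56]) [0.4956 0.0882 0.016 ]
top dark (50, [259.6, 236.2], [254, 225, 13, 21]) [0.4356 0.0264 0.016 ]
top blk (340, [162.8, 213.4], [153, 203, 21, 21]) [0.4937 0.2966 0.016 ]
top foot (230, [385.1, 220.7], [374, 205, 26, 38]) [ 0.4857 -0.3231  0.012 ]
top foot (57, [403.3, 245.0], [400, 238, 8, 15]) [ 0.4189 -0.3731  0.012 ]
top foot (52, [388.8, 245.0], [384, 241, 11, 8]) [ 0.4181 -0.3327  0.012 ]
top foot rect ((394.862060546875, 228.84483337402344), (31.568208694458008, 39.553104400634766), 21.801410675048828) [[0.4274, -0.2884], [0.5312, -0.3305], [0.4997, -0.4125], [0.3965, -0.3696]]
scene red (31, [235.1, 251.3], [231, 248, 9, 8]) [0.5096 0.0998 0.016 ]
scene yel (32, [264.5, 245.9], [261, 243, 8, 7]) [0.4457 0.0511 0.016 ]
scene dark (793, [249.8, 251.1], [218, 239, 65, 25]) [0.4741 0.0827 0.016 ]
scene blk (384, [204.0, 315.8], [193, 306, 23, 21]) [0.4911 0.3013 0.016 ]
scene foot (13, [312.4, 136.5], [311, 135, 5, 4]) [ 0.4901 -0.3939  0.012 ]
scene foot (112, [305.0, 153.2], [294, 141, 27, 25]) [ 0.4828 -0.3165  0.012 ]
scene foot (25, [328.8, 147.2], [322, 142, 15, 12]) [ 0.4256 -0.3712  0.012 ]
scene foot (23, [326.8, 157.5], [324, 155, 7, 6]) [ 0.415  -0.3275  0.012 ]
scene foot rect ((315.0600280761719, 149.92001342773438), (37.20000076293945, 22.200000762939453), 36.86989974975586) [[0.5247, -0.3238], [0.5179, -0.4145], [0.3958, -0.3611], [0.4056, -0.275]]
```

View pics/crops.png

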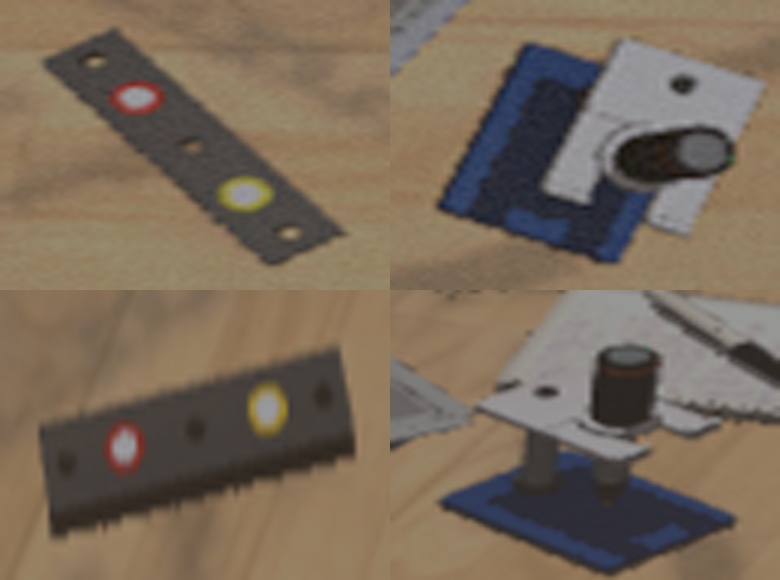

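```bash
cat >> h.py <<'E'
def ori(yaw):  # tool y down, tool x (camera side) horizontal at world angle yaw
    x=np.array([np.cos(yaw),np.sin(yaw),0]);y=np.array([0,0,-1.]);z=np.cross(x,y)
    return R.from_matrix(np.c_[x,y,z]).as_quat()
def save(c,name,box=None,f=1):
    im=c["frame"][:,:,::-1]
    if box: im=im[box[1]:box[3],box[0]:box[2]]
    cv2.imwrite(f"pics/{name}.png",cv2.resize(im,None,fx=f,fy=f,interpolation=2))
E
python3 - <<'E'
from h import *
o=get_obs(); Rt=R.from_quat(o["orientation"]).as_matrix(); print(Rt.round(2).tolist())
c=cam("wrist");C,_=rays(c,[[280,207]]);print("cam in tool",(Rt.T@(C-o["position"])).round(4), bot.tcp_to_tips)
for yaw in (np.pi,np.pi/2,-np.pi/2,np.pi*.75, -2.7):
    print(yaw,[ (None if (j:=kinematics.solve_ik(p,ori(yaw))) is None else np.round(j,2).tolist()) for p in ((.45,-.36,.3),(.45,-.36,.15),(.51,.1,.15),(.49,.3,.15))])
E
```

```text
[[-0.97, -0.0, 0.25], [-0.25, 0.0, -0.97], [-0.0, -1.0, -0.0]]
cam in tool [-0.0732 -0.1249 -0.0007] 0.017
3.141592653589793 [[-0.68, 0.23, 1.68, -0.0, 1.23, 0.89], [-0.68, 0.39, 1.82, -0.0, 0.93, 0.89], [0.19, 0.31, 1.95, -0.0, 0.88, 1.76], [0.55, 0.39, 1.83, -0.0, 0.93, 2.12]]
1.5707963267948966 [[-0.68, 0.23, 1.68, -0.0, 1.23, 2.46], [-0.68, 0.39, 1.82, -0.0, 0.93, 2.46], [0.19, 0.31, 1.95, -0.0, 0.88, -2.95], [0.55, 0.39, 1.83, -0.0, 0.93, -2.59]]
-1.5707963267948966 [[-0.68, 0.23, 1.68, -0.0, 1.23, -0.68], [-0.68, 0.39, 1.82, -0.0, 0.93, -0.68], [0.19, 0.31, 1.95, -0.0, 0.88, 0.19], [0.55, 0.39, 1.83, -0.0, 0.93, 0.55]]
2.356194490192345 [[-0.68, 0.23, 1.68, -0.0, 1.23, 1.68], [-0.68, 0.39, 1.82, -0.0, 0.93, 1.68], [0.19, 0.31, 1.95, -0.0, 0.88, 2.55], [0.55, 0.39, 1.83, -0.0, 0.93, 2.9]]
-2.7 [[-0.68, 0.23, 1.68, -0.0, 1.23, 0.45], [-0.68, 0.39, 1.82, -0.0, 0.93, 0.45], [0.19, 0.31, 1.95, -0.0, 0.88, 1.32], [0.55, 0.39, 1.83, -0.0, 0.93, 1.68]]
```

```bash
python3 - <<'E'
from h import *
bot.reach([.43,-.36,.30],ori(0)); o=get_obs(); print(o["time_s"],o["position"].round(4))
c=cam("wrist");save(c,"w1"); print(proj(c,[[.46,-.36,.188],[.46,-.36,0.118]]))
E
```

```text
2.2583 [ 0.4298 -0.3603  0.3   ]
[[280.07966661 246.88998112]
 [280.12283652 218.54311721]]
```

View pics/w1.png

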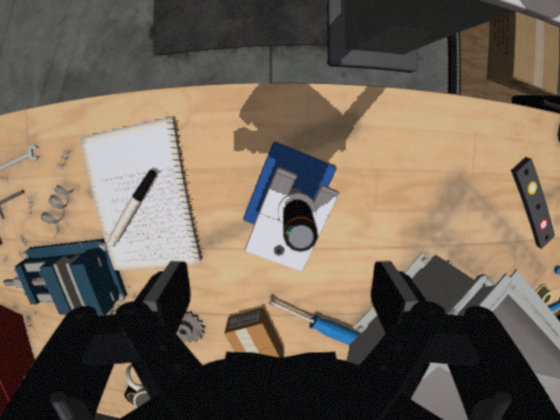

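```bash
python3 - <<'E'
from h import *
c=cam("wrist");bx=(235,135,345,275);save(c,"w1c",bx,5)
w=cv2.imread("pics/w1c.png");cv2.imwrite("pics/w1c.png",cv2.resize(w,None,fx=.85,fy=.85))
# black grip: axis via projections for candidates
print(onz(c,[[301,236]],.188).round(4))
t=cam("top");print("top",onz(t,[[413,229]],.188).round(4))
E
```

```text
[[ 0.4507 -0.3436  0.188 ]]
top [[ 0.4516 -0.3376  0.188 ]]
```

View pics/w1c.png

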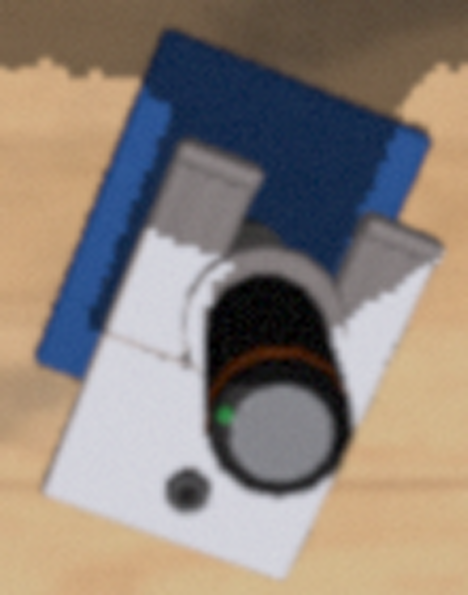

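```bash
python3 - <<'E'
from h import *
c=cam("wrist")
f=lambda pts:np.array(pts)/4.25+[235,135]
print("disc",onz(c,f([[281,437]]),.188)); print("collar",onz(c,f([[264,325]]),.124))
P=onz(c,f([[180,142],[263,178],[375,212],[440,245]]),.122)[:,:2];print(P.round(4))
yv=P[3]-P[0];L=np.linalg.norm(yv);yv/=L;print("width",L,"gap",np.linalg.norm(P[2]-P[1]))
B=onz(c,f([[45,492],[283,578]]),.118)[:,:2];print("back",B.round(4));
yb=B[1]-B[0];print(np.degrees(np.arctan2(yv[1],yv[0]))-90,np.degrees(np.arctan2(yb[1],yb[0]))-90,np.linalg.norm(yb))
F=onz(c,f([[165,28],[428,132],[38,358]]),.012)[:,:2];d=F[1]-F[0];e=F[0]-F[2]
print(F.round(4),np.linalg.norm(d),np.linalg.norm(e),np.degrees(np.arctan2(d[1],d[0]))-90,np.degrees(np.arctan2(-e[1],-e[0])))
yaw=np.arctan2(yv[1],yv[0])-np.pi/2
X=np.array([np.cos(yaw),np.sin(yaw)]);Y=np.array([-X[1],X[0]])
o1=(P[0]+P[3])/2+X*.033; Fm=(F[0]+F[1])/2+X*.046
print("stand origin",o1,Fm)
E
```

```text
disc [[ 0.45221609 -0.34346449  0.188     ]]
collar [[ 0.45069059 -0.34349377  0.124     ]]
[[ 0.4087 -0.3625]
 [ 0.4169 -0.344 ]
 [ 0.4246 -0.3185]
 [ 0.4323 -0.3033]]
width 0.06377780458329227 gap 0.026607374708851977
back [[ 0.4953 -0.3959]
 [ 0.5191 -0.3373]]
-21.7183245499659 -22.106932851674287 0.0632641894745119
[[ 0.3933 -0.3679]
 [ 0.4246 -0.2879]
 [ 0.4969 -0.4089]] 0.08584330310667207 0.1114533711407193 -21.367443915680155 -21.598998649179197
stand origin [ 0.45115685 -0.34509426] [ 0.45166212 -0.34492791]
```

```bash
python3 - <<'E'
from h import *
p=[.4512,-.3438]
bot.servo_line(p+[.26],velocity=.15); bot.servo_line(p+[.157],velocity=.1); bot.dwell(.2)
o=get_obs();print(o["position"].round(4),o["wrist_force"].round(2))
hand.move_gripper(.0,60); bot.dwell(.2)
o=get_obs();print(o["time_s"],o["position"].round(4),o["orientation"].round(4),o["wrist_force"].round(2),o["gripper_width"])
c=cam("wrist");save(c,"w2")
E
```

```text
[ 0.4515 -0.344   0.1576] [ 0.41 -0.52 -0.54]
5.075 [ 0.4512 -0.3438  0.1572] [ 7.071e-01  1.000e-04  0.000e+00 -7.071e-01] [-1.19 -0.33  3.09] 0.026851694953271384
```

View pics/w2.png

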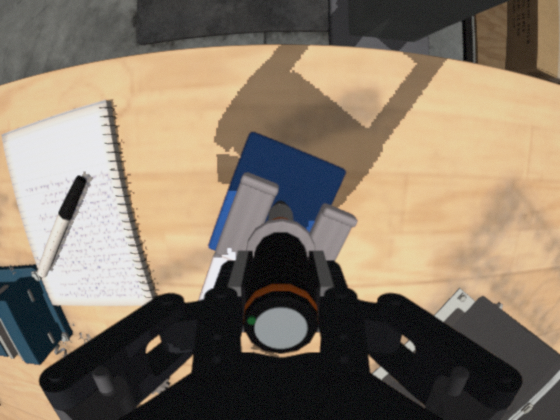

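```bash
python3 - <<'E'
from h import *
bot.servo_line([.4512,-.3438,.172],velocity=.06); bot.dwell(.1)
o=get_obs();print(o["position"].round(4),o["wrist_force"].round(2),o["gripper_width"])
bot.servo_line([.3769,-.3141,.172],velocity=.1)
bot.servo_line([.37,-.28,.25],velocity=.15)
o=get_obs();print(o["time_s"],o["position"].round(4),o["wrist_force"].round(2))
bot.servo_line([.37,-.05,.25],velocity=.2)
bot.servo_line([.46,.08,.25],velocity=.2); bot.dwell(.2)
o=get_obs();print(o["time_s"],o["position"].round(4),o["wrist_force"].round(2))
c=cam("wrist");save(c,"w3")
P=o["position"]-[0,0,.135]; print("tip pred",P,proj(c,P)); print(proj(c,[[.511,.098,.016],[.447,.049,.016],[.492,.299,.016]]))
E
```

```text
[ 0.4511 -0.3437  0.1719] [ 0.28 -0.61 -2.55] 0.026691478835951278
7.2917 [ 0.37   -0.28    0.2495] [ 0.11 -0.12 -1.57]
9.7333 [0.4596 0.0792 0.2501] [-0.04 -0.03 -2.51]
tip pred [0.45959589 0.07920536 0.11512194] [[279.65363632 202.3128002 ]]
[[296.00513694 221.27546956]
 [252.8284457  167.30396701]
 [452.63259052 205.51366895]]
```

View pics/w3.png

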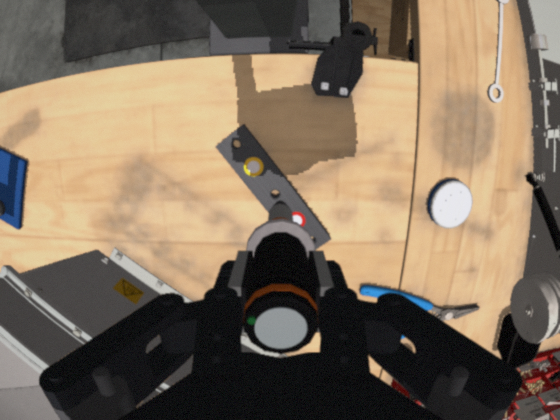

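```bash
python3 - <<'E'
from h import *
c=cam("wrist")
for nm,lo,hi,bx in (("yel",(22,110,90),(35,255,255),(235,145,275,185)),("red",(0,110,90),(8,255,255),(285,200,315,235)),("red",(170,110,90),(180,255,255),(285,200,315,235)),("blk",(0,0,150),(180,60,255),(420,170,480,235))):
    r,l,m=comps(c,lo,hi,bx)
    pts=cv2.findNonZero(m)
    if pts is None: continue
    (cc,rr)=cv2.minEnclosingCircle(pts)
    print(nm,r,cc,rr,onz(c,[cc],.016).round(4),)
save(c,"w3c",(220,130,330,240),5)
E
```

```text
yel [(63, [248.4, 171.0], [243, 164, 16, 13])] (252.57894897460938, 166.51315307617188) 9.592787742614746 [[0.4462 0.0489 0.016 ]]
red [(69, [299.9, 216.8], [292, 211, 14, 16])] (297.0, 219.0) 8.602425575256348 [[0.5083 0.0993 0.016 ]]
red [] (299.25, 216.125) 4.751744747161865 [[0.5048 0.1019 0.016 ]]
blk [(1520, [451.8, 204.4], [432, 181, 41, 48])] (450.13751220703125, 203.5699462890625) 24.630802154541016 [[0.4896 0.2949 0.016 ]]
```

View pics/w3c.png

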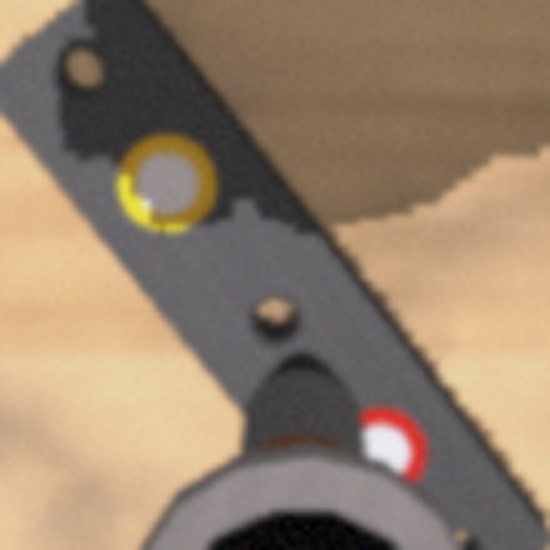

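```bash
cat >> h.py <<'E'
def press(xy,z0=.157,target=7.0,zmin=.144):
    xy=list(xy)
    bot.servo_line(xy+[z0],velocity=.06); bot.dwell(.3)
    f0=np.mean([ (bot.dwell(.03),get_obs()["wrist_force"])[1] for _ in range(4)],axis=0)
    z=z0; zc=None
    while z>zmin:
        z-=.0008; bot.servo_line(xy+[z],velocity=.01); bot.dwell(.04)
        o=get_obs(); f=o["wrist_force"]-f0
        print(round(z,4),o["position"].round(4),f.round(2))
        if f[2]>target-.5 or abs(f[2])>12: break
    bot.dwell(.6); o=get_obs(); print("held",o["time_s"],o["position"].round(4),(o["wrist_force"]-f0).round(2))
    return z
E
python3 - <<'E'
from h import *
bot.servo_line([.4905,.296,.24],velocity=.2)
bot.servo_line([.4905,.296,.18],velocity=.15)
press([.4905,.296])
c=cam("wrist");save(c,"w4")
c=cam("scene");save(c,"s4",(150,180,350,340),4)
E
```

```text
0.1562 [0.4905 0.296  0.1562] [ 0.29 -0.18 -0.22]
0.1554 [0.4905 0.296  0.1553] [ 0.89  0.43 -0.66]
0.1546 [0.4905 0.296  0.1546] [-0.24  0.32 -0.95]
0.1538 [0.4905 0.296  0.1537] [ 0.09  0.47 -1.47]
0.153 [0.4905 0.296  0.153 ] [ 0.06 -0.69 -1.13]
0.1522 [0.4905 0.296  0.1522] [ 1.1  -0.44 -0.29]
0.1514 [0.4905 0.296  0.1514] [ 0.01 -0.42 -0.7 ]
0.1506 [0.4906 0.2961 0.1508] [-0.34 -0.29  1.33]
0.1498 [0.4907 0.2961 0.15  ] [0.05 0.27 4.43]
0.149 [0.4906 0.2961 0.1491] [ 0.13 -0.77  5.08]
0.1482 [0.4906 0.2961 0.1483] [-0.31  0.2   6.17]
0.1474 [0.4906 0.2961 0.1475] [0.51 0.12 7.44]
held 16.6917 [0.4906 0.2961 0.1475] [ 0.3  -1.24  6.98]
```

View pics/w4.png

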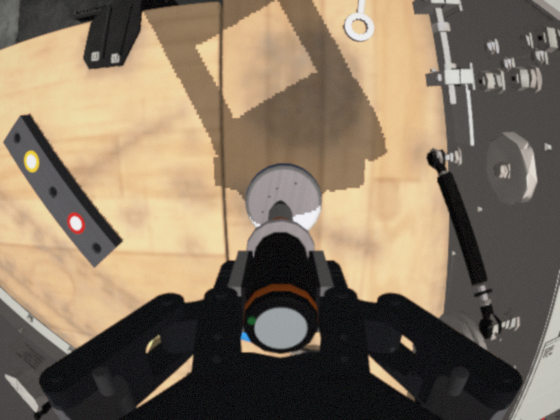

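View pics/s4.png

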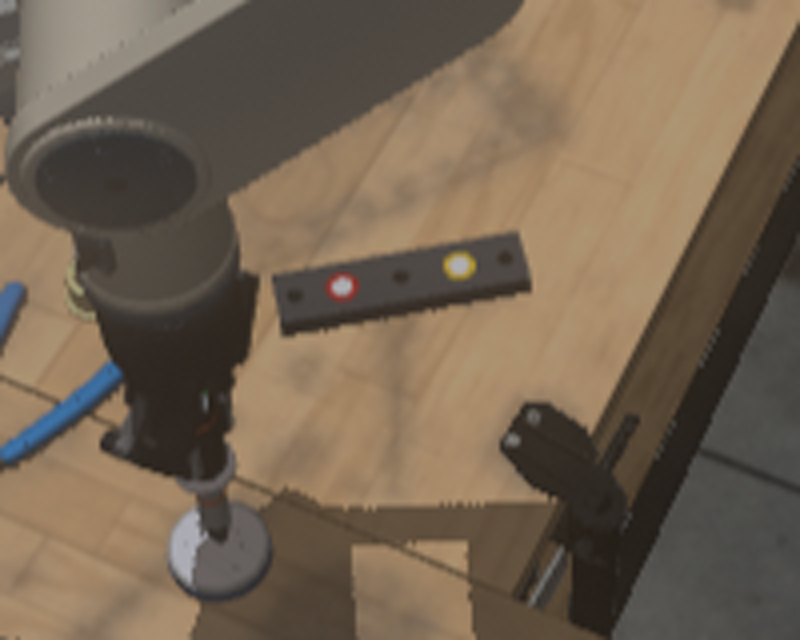

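```bash
python3 - <<'E'
from h import *
bot.servo_line([.4905,.296,.21],velocity=.08)
bot.servo_line([.4465,.049,.21],velocity=.2)
bot.servo_line([.4465,.049,.162],velocity=.1); bot.dwell(.3)
o=get_obs();print(o["time_s"],o["position"].round(4))
c=cam("wrist");save(c,"w5",(225,150,335,260),5)
print("tip pred px",proj(c,o["position"]-[0,0,.1348]), "spot pred",proj(c,[.4465,.049,.016]))
c=cam("scene");save(c,"s5",(210,200,310,280),7)
print("scene tip",proj(c,o["position"]-[0,0,.1348]), "spot pred",proj(c,[.4465,.049,.016]))
E
```

```text
20.0667 [0.4468 0.049  0.1625]
tip pred px [[279.62559527 202.2245922 ]] spot pred [[279.61956597 198.1641776 ]]
scene tip [[264.3749551 242.7113018]] spot pred [[264.564462  245.2189028]]
```

View pics/w5.png

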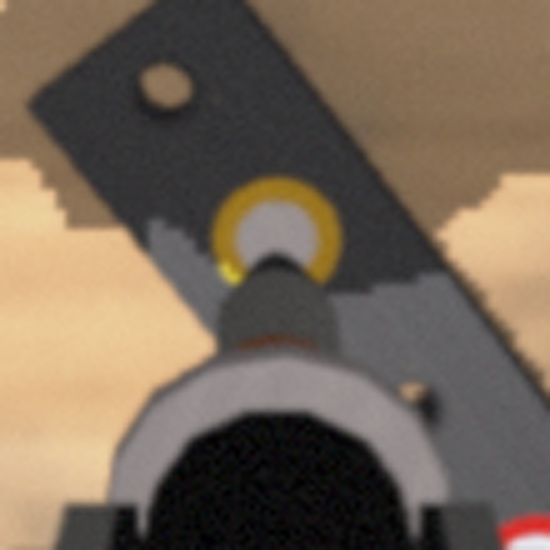

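View pics/s5.png

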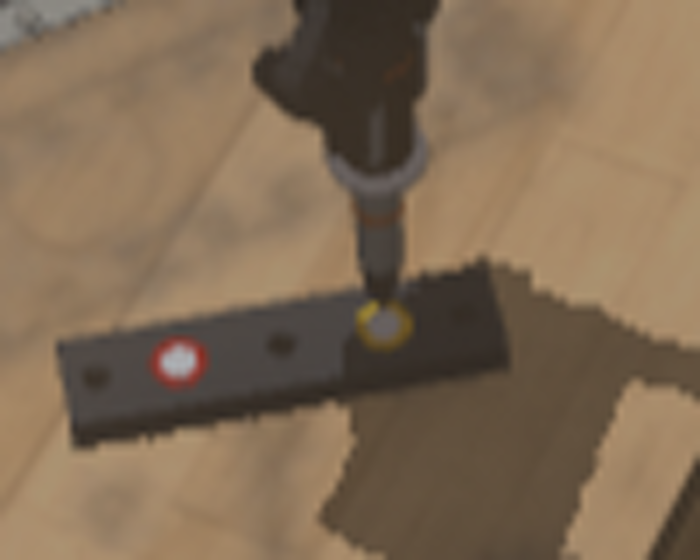

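```bash
python3 - <<'E'
from h import *
press([.4465,.049],z0=.154)
c=cam("wrist");save(c,"w6",(225,150,335,260),5)
c=cam("scene");save(c,"s6",(210,200,310,280),7)
E
```

```text
0.1532 [0.4464 0.049  0.1532] [-0.48  0.26 -0.22]
0.1524 [0.4464 0.049  0.1524] [-0.35  0.17  0.53]
0.1516 [0.4465 0.049  0.1516] [0.39 0.51 0.78]
0.1508 [0.4466 0.049  0.1509] [-0.75  0.47  0.81]
0.15 [0.4467 0.049  0.1502] [-0.4   0.76  4.4 ]
0.1492 [0.4466 0.049  0.1493] [-0.06  0.49  5.58]
0.1484 [0.4467 0.049  0.1485] [-0.01  0.43  6.51]
held 23.525 [0.4466 0.049  0.1484] [0.39 0.43 6.47]
```

View pics/w6.png

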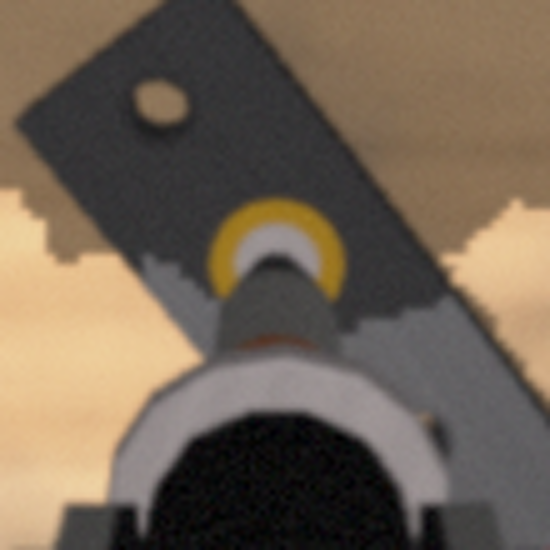

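View pics/s6.png

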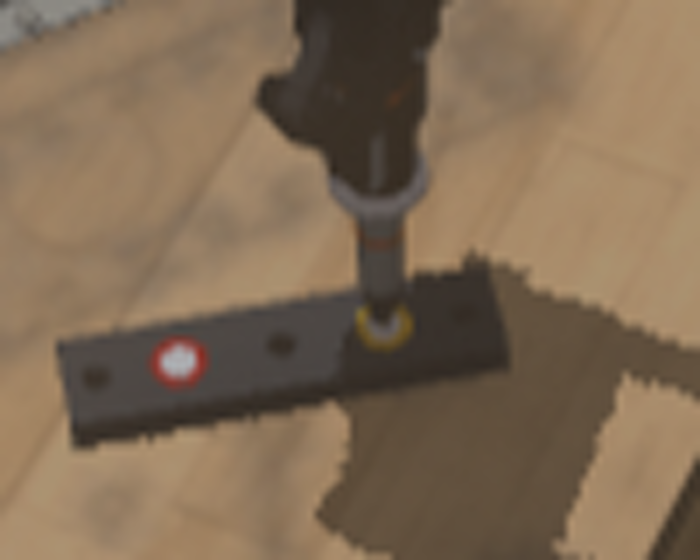

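```bash
python3 - <<'E'
from h import *
bot.servo_line([.4465,.049,.1476],velocity=.01); bot.dwell(.6); o=get_obs();print(o["time_s"],o["position"].round(4),o["wrist_force"].round(2))
bot.servo_line([.4465,.049,.19],velocity=.08); bot.dwell(.2); print(get_obs()["wrist_force"].round(2))
bot.servo_line([.5095,.0985,.19],velocity=.15)
bot.servo_line([.5095,.0985,.162],velocity=.1); bot.dwell(.3)
o=get_obs();print(o["time_s"],o["position"].round(4))
c=cam("wrist");save(c,"w7",(225,150,335,260),5)
print("tip pred px",proj(c,o["position"]-[0,0,.1348]), "spot pred",proj(c,[.5095,.0985,.016]))
E
```

```text
24.475 [0.4466 0.049  0.1476] [ 0.6  -0.23  4.  ]
[ 0.37  0.45 -1.58]
26.775 [0.5098 0.0985 0.1625]
tip pred px [[279.63149794 202.22906411]] spot pred [[279.6005221  198.20915123]]
```

View pics/w7.png

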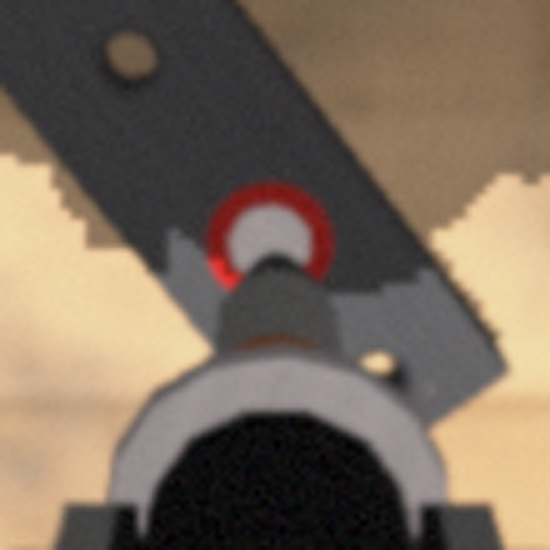

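```bash
python3 - <<'E'
from h import *
press([.5101,.0974],z0=.154,target=7.6)
c=cam("wrist");save(c,"w8",(225,150,335,260),5)
c=cam("scene");save(c,"s8",(210,200,310,280),7)
E
```

```text
0.1532 [0.5101 0.0974 0.1532] [ 1.18  0.51 -0.  ]
0.1524 [0.5101 0.0974 0.1524] [ 0.54 -0.55 -0.35]
0.1516 [0.5101 0.0974 0.1516] [ 0.67 -1.11  0.48]
0.1508 [0.5102 0.0974 0.1509] [ 1.31 -0.52  0.98]
0.15 [0.5103 0.0974 0.1502] [0.31 0.26 3.81]
0.1492 [0.5103 0.0974 0.1493] [ 0.25 -0.41  5.19]
0.1484 [0.5102 0.0974 0.1485] [ 1.21 -0.39  5.99]
0.1476 [0.5102 0.0974 0.1477] [0.66 0.32 6.61]
0.1468 [0.5103 0.0974 0.1469] [0.65 0.8  7.31]
held 30.7667 [0.5103 0.0974 0.147 ] [0.47 0.22 7.38]
```

View pics/w8.png

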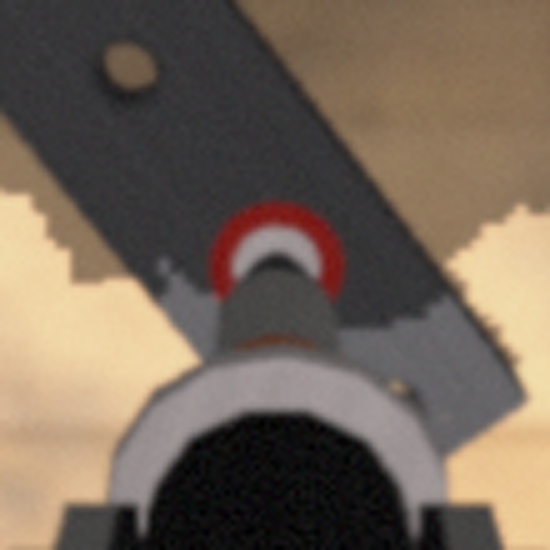

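View pics/s8.png

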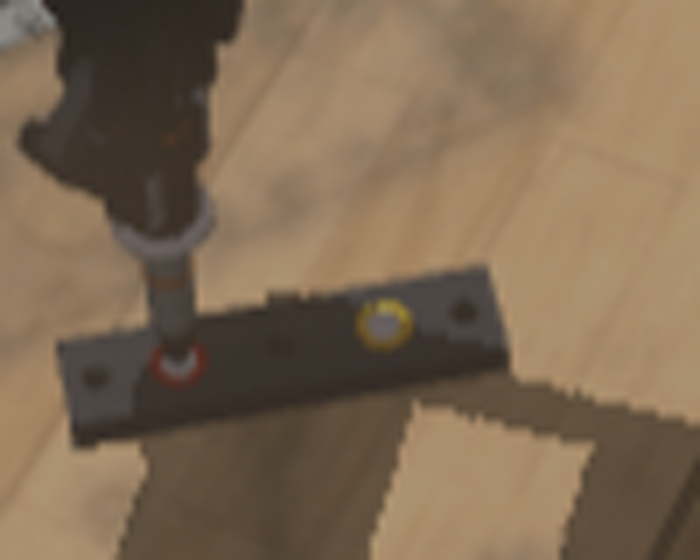

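```bash
python3 - <<'E'
from h import *
bot.servo_line([.5101,.0974,.20],velocity=.08)
bot.servo_line([.46,.08,.25],velocity=.2)
bot.servo_line([.37,-.05,.25],velocity=.2)
bot.servo_line([.37,-.28,.25],velocity=.2)
bot.servo_line([.3769,-.3141,.174],velocity=.15); bot.dwell(.2)
c=cam("wrist");save(c,"w9",(200,130,360,270),5)
bot.servo_line([.4512,-.3438,.174],velocity=.06);bot.dwell(.2)
o=get_obs();print(o["time_s"],o["position"].round(4),o["wrist_force"].round(2))
bot.servo_line([.4512,-.3438,.161],velocity=.04);bot.dwell(.2); print(get_obs()["wrist_force"].round(2))
bot.servo_line([.4512,-.3438,.1572],velocity=.02);bot.dwell(.2)
o=get_obs();print(o["time_s"],o["position"].round(4),o["wrist_force"].round(2))
c=cam("wrist");save(c,"w10")
c=cam("scene");save(c,"s10",(270,70,370,180),5)
E
```

```text
37.0833 [ 0.451  -0.3437  0.1741] [-1.29  0.3  -1.8 ]
[ 0.46 -0.13 -2.32]
38.3 [ 0.4513 -0.3438  0.1572] [ 0.51 -0.62 -0.08]
```

View pics/w10.png

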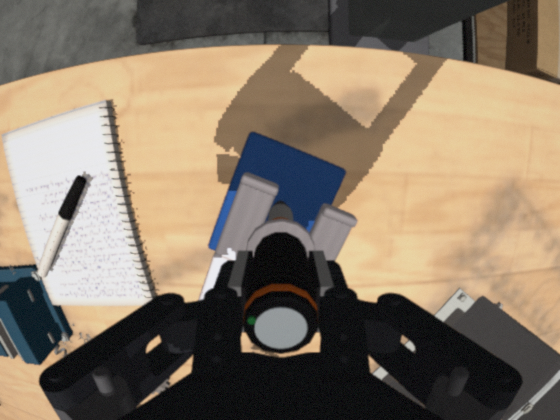

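View pics/s10.png

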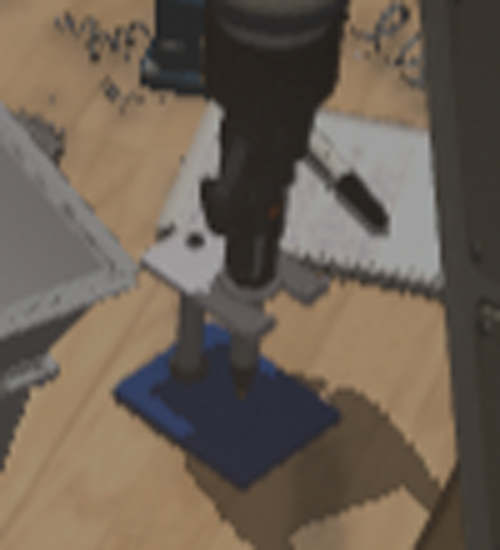

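The picture matches the one taken at the grasp: the collar sits at about (280,235) between the prongs, and the fork is now carrying the probe's weight. I'll release it.

```bash
python3 - <<'E'
from h import *
hand.move_gripper(.085); bot.dwell(.3)
bot.servo_line([.4512,-.3438,.26],velocity=.1)
bot.servo_line([.43,-.36,.30],velocity=.15); bot.dwell(.6)
o=get_obs();print(o["time_s"],o["wrist_force"].round(2))
c=cam("wrist");save(c,"w11",(235,135,345,275),4.25)
t=cam("top");save(t,"t11")
s=cam("scene")
for n,cc,bxs in (("top",t,[(215,185,275,255),(145,195,185,235)]),("scene",s,[(210,230,290,270),(185,300,225,335)])):
    for nm,lo,hi,bx in (("red",(0,90,90),(8,255,255),bxs[0]),("yel",(20,90,90),(35,255,255),bxs[0]),("blk",(0,0,140),(180,60,255),bxs[1])):
        print(n,nm,[(q[0],q[1]) for q in comps(cc,lo,hi,bx)[0]])
E
```

```text
41.5417 [ 0.18 -0.15 -0.22]
top red [(35, [235.3, 208.2])]
top yel [(35, [252.3, 231.5])]
top blk [(354, [162.7, 213.3])]
scene red [(33, [235.0, 251.3])]
scene yel [(34, [264.6, 246.0])]
scene blk [(416, [204.1, 315.7])]
```

View pics/w11.png

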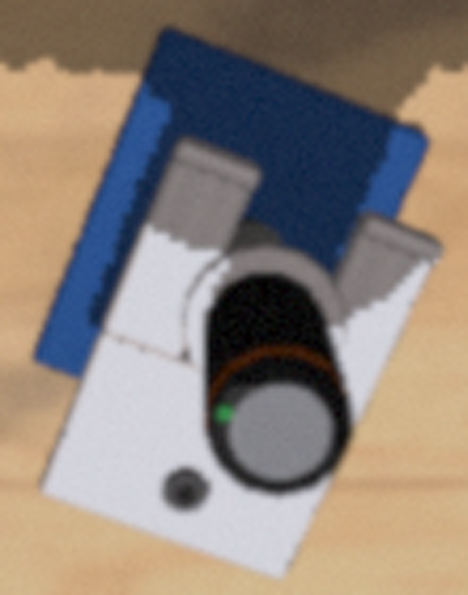

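The probe hangs as it did at the start, with its top disc at (281,437) in the crop. The strip and block haven't moved by more than a fraction of a pixel.

```bash
python3 -c "
from h import *
print(hand_in())"
```

```text
the job is handed in; nothing more can be done
None
```

The job is done and handed in; `hand_in()` gives no verdict, so I don't know the judged result. The arm stopped at 41.5 s on the robot's clock, against the 70 s limit.

| Press | Wrist force while held | Tip travel, estimated from height after contact |
|---|---|---|
| Reference block | 7.0 N | about 3.3 mm |
| Yellow ring | 6.5 N, then pressed 0.8 mm deeper and held again | about 2.3 mm, then about 3 mm |
| Red ring | 7.4 N | about 3.7 mm |

- **Holding and lifting:** I held each press at least 0.6 s and lifted clear after each one. Between presses the tip rose to at least 50 mm above the bench.
- **Probe back in the stand:** in the last wrist view it hangs in the fork with its collar on the prongs, in the same place as at the start. The gripper is open and clear, and the wrist force is about zero.
- **Strip and block:** their marks in the top and scene views are within 0.3 pixel (under 1 mm) of where they started.
- **Camera disagreement:** the scene camera put the strip and block up to about 5 mm from where the top and wrist cameras did. In the scene view the tip looked about 2 mm off the centre of the yellow ring. I aligned to the wrist camera, which showed tip and ring centred to about 1 mm.

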